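Fish the dropped heat spreader out of the gap on a repair bench

TASK

A copper heat spreader has dropped into the narrow gap between the grey power supply and the black drive dock, onto a bent metal tray. Take the bent rod by its yellow handle, reach its foot in over the spreader, set the foot lightly down on the tray behind it and, keeping the foot on the tray right to the tray's front edge and feeling its slopes without pressing hard on anything, draw the spreader out of the gap until it drops off the tray and lies flat on the mat, either face up. Move it with the rod and not the fingers, leave the other things alone, and put the rod back standing flat on the bench, clear of the gap and of the spreader.

Things in the scene. Friction and masses are not known exactly. Their poses are not given: they have to be found in the camera images.
- station: Fixed: grey power supply (+y side, 110 mm wide) and black drive dock (-y side, 90 mm wide), 95 mm tall, with a gap 40 mm wide (y -20 to +20 mm) and 184 mm deep between them, open above and in front, closed at the back. Origin: on the bench, middle of the gap's mouth; +x into the gap, z up. A flat black mat, 215 mm deep, 210 mm wide, lies before the mouth.
- tray_ridge (a point): Middle of the ridge, on the top face, of the thin bent aluminium tray in the gap (37 mm wide): 50 mm inside the mouth, 20 mm above the bench. From here the flat back part runs inwards 130 mm, at -4 to +8 mm per 100 mm; the flat front part falls 60 mm towards the mouth, to 10 mm before it, at 6 to 31 mm per 100 mm. Both slopes differ each time, unmeasured. Rigid under load.
- spreader: Loose copper heat spreader, a ribbed flat plate 40 mm long (its x), 24 mm wide (y), 5 mm thick, 35 to 70 g. Origin: centre of its underside. Starts flat on the back part of the tray in the gap, centre 72 to 87 mm inside the mouth, long side along the gap within about 7 degrees.
- rod: Loose bent rod, stands on the bench by itself, 150 g. Origin: centre of the underside of its yellow handle, 20 mm (x) by 50 mm (y) by 65 mm tall; grip it across its x, finger tips 22 mm or more above the underside, as the wire leaves its +x face low down: 6 mm steel wire at y = -13 mm, 13 to 19 mm above the underside, running along +x to the foot.
- rod_foot (a point): Middle of the underside of the rod's foot, 190 mm along the rod's +x from its origin, level with the handle's underside; axes as the rod's. The foot is the rod's end, bent down and flattened to a crosswise steel blade 5 mm thick (x), 32 mm wide (y -16 to +16 mm) and 14 mm tall.
- screw_cup: Red plastic cup, 64 mm wide, 50 mm tall, a bystander. Origin: centre of its underside.
- drive: Silver hard drive 100 x 70 x 15 mm, a bystander. Origin: centre of its underside.
- screwdriver: Screwdriver lying on the bench, a bystander.
- sprayer: Blue spray bottle, 60 mm wide, 150 mm tall, a bystander. Origin: centre of its underside.
Mind the look-alikes: they are no part of the job. There is more than one size of the rod; the one meant has the size given above.

How it is judged:
By the outcome, as a careful person would: the job done as asked, in the order asked, and still so for the second after the job is handed in, with the robot touching nothing.
It also fails if it takes over 72 s, if anything falls off the work surface, if the arm or the gripper's body presses on something with over 40 N, if the wrist force passes 120 N, or if a joint passes its speed limit or range.

ROBOT

A 6-joint arm with a two-finger parallel gripper is mounted at the origin on the work surface. World frame = base frame: x ahead of the robot, y to its left, z up, the work surface at z = 0. Lengths are in m, angles in rad, forces in N, time in s.
With the tool pointing down it reaches from about 0.375 to 0.9 m from the base axis. Payload 3.1 kg.
Tool frame: the origin (TCP) lies at the very end of the fingers, on their centre line; the grasp point (between the pads) lies 19 mm behind it (grip_depth is the distance from the TCP to the grasp point, in m); z points along the fingers, y is the line along which they close (so a half turn about z gives the same grasp; the last joint's range is limited). The gripper opens to 85 mm and grips with 20 to 120 N. Pads are 22 mm wide; open, the fingers measure 114 mm over their backs; the gripper's body (76 mm by 85 mm) begins 54 mm behind the grasp point. The pads swing forward as they close: fully open they stand 13 mm farther back than shut.
Start: joints at [1.145, 0.527, 1.433, -0, 1.181, -0.178], TCP at [0.153, 0.606, 0.231] pointing down, gripper open.
Joint ranges: [-3.08, 3.08], [-0.75, 2.2], [0.22, 2.44], [-1.43, 4.57], [0, 2.65], [-2.85, 2.85]. Speed limits (rad/s): [2.79, 2.79, 3.14, 3.14, 3.14, 3.14].

INTERFACE

Orientations are given as a unit quaternion [x, y, z, w].
In Python, from station import * gives the robot as it stands.
- The arm moves only by the tool apply_moves, never from a script. Its argument "plan" is a list of rows, each a list of 7 numbers: the shift along the tool's x, y, z in m, then the turn, a rotation vector about the tool's x, y, z in rad, then the gripper command: -1 is fully open, 1 is shut, values between are in proportion. In form: [[dx, dy, dz, wx, wy, wz, jaw], ...]. A call has 1 to 8 rows; each row shifts and turns the commanded pose from where the row before left it, along the tool's axes as they then stand; what a row does not reach is not made up. A row lasts 1/8 s, in which the tool goes at most 62.5 mm and 10.7 degrees, less where a joint would pass 70% of its speed; a pose out of reach is approached as far as the arm can. A call is refused whole if a number of a shift passes 0.0625 or a number of a turn 0.188, either way. A call with a gripper value outside its range is refused whole. The fingers move at their own pace and stop on an object; "force" is the grip in N (left out, the last holds). Time passes only in rows, so rows that do not move let the fingers close. It gives the time, the measured TCP pose, the force, the opening and the grip force at its end, in the units of the state.
- sense(): the state, without advancing time (a new reading comes with each control period).
- snapshot(name): name is "side" or "top"; returns the picture (480x640x3 uint8, red, green, blue); there is no depth.
- calibration(name): a dict with "camera_matrix" (3x3 intrinsics, pixels), "R" (3x3) and "t" (3): a world point X has camera coordinates R X + t. Camera axes: x right, y down, z forward; pixel columns grow to the right and rows downward; lengths in m; the calibration is good to about 2 mm. A picture is of the moment at which its call begins. calibration takes no time and is no camera call.
- sign_off(): hands the job in; it is judged then, once.
The state is a dict: "t": time; "q": joint angles; "qd": joint speeds; "tau": joint torques, N m; "tcp_pos": TCP position; "tool_rot": TCP orientation; "force": force on the tool from outside, world axes, zero at the start; "ft_torque": the same for the moment, N m; "finger_gap": opening from 0.0 (shut) to 1.0 (fully open); "gripper_force": force on a finger pad.
Only numpy, scipy, OpenCV 4.12 (cv2) and the standard library are available. Lean on these libraries where they do the work, as an engineer would, in place of code of your own. Each camera call takes 0.05 s, during which the arm holds its last target. There are 200 camera calls.

## Working session

There is one attempt and no reset: what is moved stays moved. The work goes in short steps, Python scripts to look and compute and a tool call to move; the robot and the scene stay as the last step left them, time stands still between calls to the robot, and variables do not carry over. Pictures are saved under pics/ and viewed, at most 10 in all, crops included, and the job is handed in when it is done.

Besides the shell and the picture viewer there is one more tool, called after "Request:" as name([rows], argument=value, ...), one row to a line, values as JSON. apply_moves: Moves the arm, as the interface text tells. Its arguments: {"type":"object","properties":{"plan":{"type":"array"},"force":{"type":"number"}},"required":["plan"]}

```bash
mkdir -p pics; ls
python3 - <<'E'
from station import *
import cv2
for n in("side","top"):
    cv2.imwrite(f"pics/{n}0.png",snapshot(n)[:,:,::-1]); c=calibration(n); print(n,c["camera_matrix"],(-c["R"].T@c["t"]),c["R"])
s=sense();print(s)
E
```

```text
pics
side [[478.42184698   0.         321.43439329]
 [  0.         478.42184698 243.85203748]
 [  0.           0.           1.        ]] [0.34420285 0.78649467 0.78541377] [[-9.52064341e-01 -3.05896768e-01  8.11536870e-04]
 [-2.07579376e-01  6.44110909e-01 -7.36228185e-01]
 [ 2.24687102e-01 -7.01105060e-01 -6.76732888e-01]]
top [[479.65259789   0.         320.58188708]
 [  0.         479.65259789 238.35910456]
 [  0.           0.           1.        ]] [0.34795529 0.05845601 1.12231267] [[ 4.24415212e-04 -9.99998589e-01  1.62527108e-03]
 [-9.79562498e-01 -7.42647123e-04 -2.01138662e-01]
 [ 2.01139585e-01 -1.50668829e-03 -9.79561431e-01]]
{'t': 0.1, 'q': array([ 1.14549740e+00,  5.28371578e-01,  1.43378248e+00,  1.14870915e-05,
        1.18142243e+00, -1.78491304e-01]), 'qd': array([-0.0003707 , -0.00067698, -0.002615  , -0.00121968, -0.00066005,
       -0.00032347]), 'tau': array([-3.33007665e-04, -4.43308640e+01, -1.78585464e+01, -2.74683671e-04,
        3.90188899e-03,  1.80077086e-05]), 'tcp_pos': array([0.15238275, 0.60546564, 0.23042984]), 'tool_rot': array([ 1.23092952e-01,  9.92394650e-01, -9.45475686e-04, -2.99997347e-04]), 'force': array([-0.05816341,  0.67390954,  0.10023517]), 'ft_torque': array([ 0.0491395 , -0.04572226,  0.04008394]), 'gripper_force': 0.0, 'finger_gap': 1.0000292565476505}
```

View pics/side0.png

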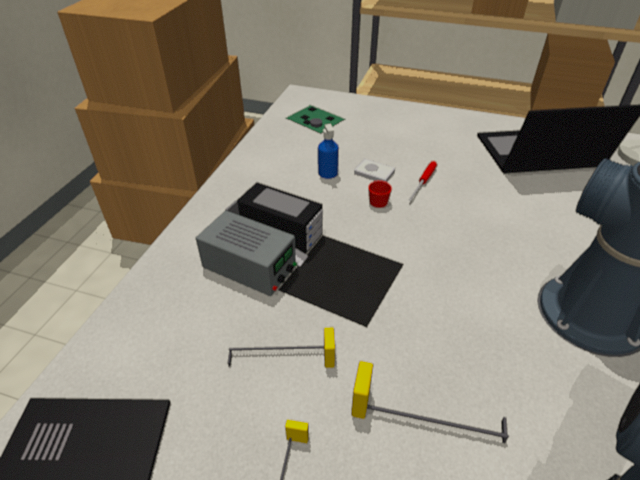

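View pics/top0.png

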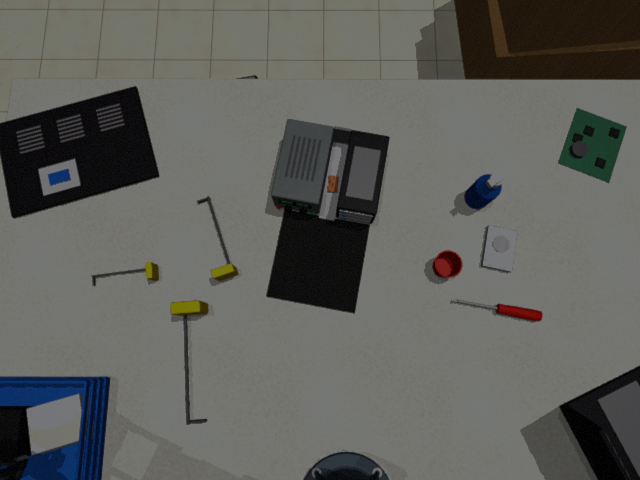

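The top view shows the gap and tray with the copper spreader at (333,184). There are three rods, with yellow handles near (224,272), (151,271) and (187,308). Next I'll measure the rods and the station.

```bash
cat > h.py <<'E'
from station import *
import numpy as np, cv2
def ray(n,uv):
    c=calibration(n);R,t=np.array(c["R"]),np.array(c["t"]);K=np.array(c["camera_matrix"])
    return -R.T@t, R.T@np.linalg.inv(K)@np.array([uv[0],uv[1],1.])
def plane(n,uv,z):
    o,d=ray(n,uv); return o+d*(z-o[2])/d[2]
def proj(n,X):
    c=calibration(n);p=np.array(c["R"])@np.array(X)+np.array(c["t"]);p=np.array(c["camera_matrix"])@p;return p[:2]/p[2]
def comps(m,amin):
    k,l,s,c=cv2.connectedComponentsWithStats(m.astype(np.uint8));return [(l==i) for i in range(1,k) if s[i,4]>=amin]
E
python3 - <<'E'
from h import *
np.set_printoptions(precision=4,suppress=True)
for n in("top","side"):
    im=cv2.imread(f"pics/{n}0.png");h=cv2.cvtColor(im,cv2.COLOR_BGR2HSV)
    for m in comps((h[...,0]>22)&(h[...,0]<34)&(h[...,1]>180)&(h[...,2]>60),40):
        v=np.argwhere(m)[:,::-1].astype(np.float32);r=cv2.minAreaRect(v);print(n,"yel",v.mean(0),len(v),r)
    cu=(h[...,0]>5)&(h[...,0]<18)&(h[...,1]>120)
    for m in comps(cu,25):
        v=np.argwhere(m)[:,::-1].astype(np.float32)
        if 250<v[:,0].mean()<400 and 120<v[:,1].mean()<300: print(n,"cu",cv2.minAreaRect(v),len(v))
# feet in top view (rough)
for name,hd,ft in(("A",(224,272),(204,200)),("B",(151,271),(94,280)),("C",(187,308),(196,421))):
    a,b=plane("top",hd,.06),plane("top",ft,.01);print(name,a,b,np.linalg.norm((a-b)[:2]))
im=cv2.imread("pics/top0.png")
cv2.imwrite("pics/c1.png",np.hstack([cv2.resize(cv2.convertScaleAbs(im[110:240,265:395],alpha=1.8),(520,520),interpolation=cv2.INTER_CUBIC),cv2.resize(cv2.convertScaleAbs(im[190:290,190:245],alpha=1.5),(275,520),interpolation=cv2.INTER_CUBIC)]))
E
```

```text
top yel [149.0583 269.9126] 103 ((149.0, 270.0), (16.0, 6.0), 90.0)
top yel [222.6703 270.5081] 185 ((222.60958862304688, 270.4588928222656), (8.309921264648438, 22.58894157409668), 69.44395446777344)
top yel [185.457  307.0148] 337 ((185.45863342285156, 307.00347900390625), (11.377232551574707, 29.647239685058594), 85.2363510131836)
top cu ((332.6646423339844, 183.518310546875), (9.165818214416504, 15.902141571044922), 6.34019136428833) 147
side yel [329.0665 346.9122] 376 ((329.0, 347.0), (38.0, 10.0), 90.0)
side yel [361.543  389.2734] 790 ((361.260009765625, 389.1800231933594), (14.990663528442383, 55.72001647949219), 8.13010311126709)
side yel [296.7952 430.6929] 420 ((296.5, 431.0), (22.0, 21.0), 90.0)
A [0.4894 0.272  0.06  ] [0.6704 0.3373 0.01  ] 0.19236882013803944
B [0.4915 0.4347 0.06  ] [0.4772 0.5833 0.01  ] 0.1492970623263945
C [0.4098 0.3499 0.06  ] [0.1669 0.33   0.01  ] 0.24374344897649244
```

View pics/c1.png

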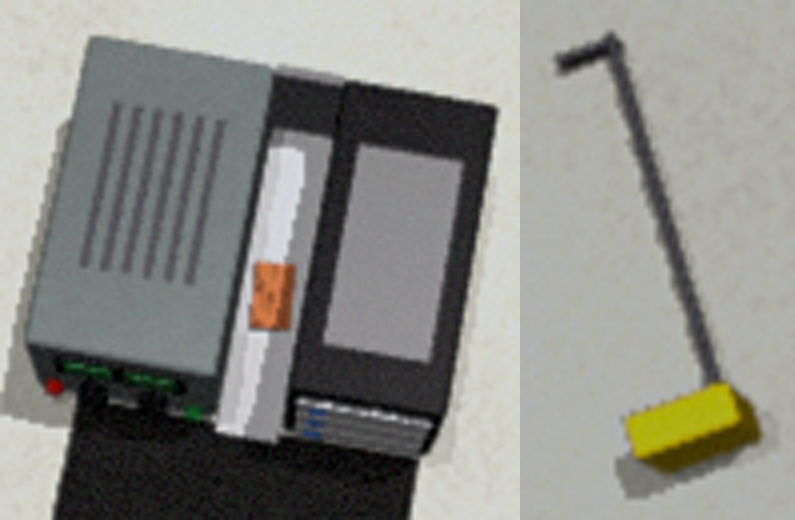

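Run:
```python
from h import *
np.set_printoptions(precision=4,suppress=True)
f=lambda x,y:(265+x/4-.4,110+y/4-.4); g=lambda x,y:(190+(x-520)/5-.4,190+y/5.2-.4)
P={}
for k,p in dict(pFL=(28,345),pFR=(218,378),pBL=(92,38),pBR=(272,68),dBL=(347,85),dBR=(497,107),dFL=(295,398),dFR=(438,412)).items():
    P[k]=plane("top",f(*p),.095); print(k,P[k])
for a,b in(("pFL","pBL"),("pFR","pBR"),("dFL","dBL"),("pFR","pFL"),("dFR","dFL")):
    d=P[b]-P[a];print(a,b,np.degrees(np.arctan2(d[1],d[0])),np.linalg.norm(d))
for p in((286,207),(369,222),(355,311),(267,297)): print("mat",plane("top",p,0.001))
w0=plane("top",g(715,385),.016);w1=plane("top",g(612,40),.016);d=w1-w0;print("wire",w0,w1,np.degrees(np.arctan2(d[1],d[0])))
for p in((628,422),(735,383),(745,413),(642,458)): print("hand",plane("top",g(*p),.065))
print("blade",plane("top",g(560,62),.014))
S=cv2.imread("pics/top0.png")
c=plane("top",(332.66,183.5),.025);print("cu",c)
```

```text
pFL [0.6554 0.166  0.095 ]
pFR [0.6365 0.0602 0.095 ]
pBL [0.8393 0.133  0.095 ]
pBR [0.8209 0.0294 0.095 ]
dBL [ 0.8105 -0.0135  0.095 ]
dBR [ 0.7972 -0.0991  0.095 ]
dFL [0.6251 0.0176 0.095 ]
dFR [ 0.6171 -0.0614  0.095 ]
pFL pBL -10.174417261710254 0.1868217356704015
pFR pBR -9.484237955484641 0.18697434445973662
dFL dBL -9.52065903938553 0.1880476130057841
pFR pFL 79.84969974402043 0.10746566098304583
dFR dFL 84.26584767442795 0.07939886522239938
mat [0.6556 0.1404 0.001 ]
mat [ 0.6184 -0.0596  0.001 ]
mat [ 0.4066 -0.023   0.001 ]
mat [0.4388 0.1814 0.001 ]
wire [0.5149 0.2709 0.016 ] [0.6754 0.3265 0.016 ] 19.106430634797547
hand [0.4915 0.2995 0.065 ]
hand [0.5083 0.2526 0.065 ]
hand [0.4954 0.2477 0.065 ]
hand [0.4761 0.2926 0.065 ]
blade [0.6654 0.3514 0.014 ]
cu [0.7072 0.0279 0.025 ]
```

```bash
cat >> h.py <<'E'
from scipy.spatial.transform import Rotation as Ro
def state():
    s=sense();R=Ro.from_quat(s["tool_rot"]).as_matrix();return s,np.array(s["tcp_pos"]),R
def rows(pos,yaw,n,jaw,start=None):
    """equal rows to world pos, tool straight down with tool y at yaw (deg)"""
    s,p,R=state()
    if start is not None: p,R=start
    y=np.array([np.cos(np.radians(yaw)),np.sin(np.radians(yaw)),0]);z=np.array([0,0,-1.]);T=np.c_[np.cross(y,z),y,z]
    w=Ro.from_matrix(R.T@T).as_rotvec()/n; st=(np.array(pos)-p)/n; out=[]
    for i in range(n):
        out.append([round(float(v),4) for v in [*(R.T@st),*w]]+[jaw]); R=R@Ro.from_rotvec(w).as_matrix()
    for r in out: print(r)
    return np.array(pos),T
E
python3 -c "
from h import *
a=rows((.492,.2745,.13),19.3,10,-1); rows((.492,.2745,.033),19.3,3,-1,a)"
```

```text
[-0.041, -0.0238, 0.0101, -0.0002, 0.0001, 0.0987, -1]
[-0.0432, -0.0196, 0.0101, -0.0002, 0.0001, 0.0987, -1]
[-0.0449, -0.0153, 0.0101, -0.0002, 0.0001, 0.0987, -1]
[-0.0462, -0.0108, 0.0101, -0.0002, 0.0001, 0.0987, -1]
[-0.047, -0.0062, 0.0101, -0.0002, 0.0001, 0.0987, -1]
[-0.0474, -0.0015, 0.01, -0.0002, 0.0001, 0.0987, -1]
[-0.0473, 0.0032, 0.01, -0.0002, 0.0001, 0.0987, -1]
[-0.0468, 0.0078, 0.01, -0.0002, 0.0001, 0.0987, -1]
[-0.0458, 0.0124, 0.01, -0.0002, 0.0001, 0.0987, -1]
[-0.0443, 0.0168, 0.01, -0.0002, 0.0001, 0.0987, -1]
[0.0, 0.0, 0.0323, 0.0, 0.0, 0.0, -1]
[0.0, 0.0, 0.0323, 0.0, 0.0, 0.0, -1]
[0.0, 0.0, 0.0323, 0.0, 0.0, 0.0, -1]
```

Request:
apply_moves([
  [-0.041,-0.0238,0.006,0,0,0.0987,-1],
  [-0.0432,-0.0196,0.006,0,0,0.0987,-1],
  [-0.0449,-0.0153,0.006,0,0,0.0987,-1],
  [-0.0462,-0.0108,0.006,0,0,0.0987,-1],
  [-0.047,-0.0062,0.006,0,0,0.0987,-1],
  [-0.0474,-0.0015,0.006,0,0,0.0987,-1],
  [-0.0473,0.0032,0.006,0,0,0.0987,-1],
  [-0.0468,0.0078,0.006,0,0,0.0987,-1],
])

```text
t: 1.1
tcp_pos: [0.4252, 0.3401, 0.1828]
tool_rot: [0.497, 0.868, -0.0, -0.0]
force: [0.6, 0.8, 0.2]
finger_gap: 1.003
gripper_force: 0.0
```

Request:
apply_moves([
  [-0.0458,0.0124,0.026,0,0,0.0987,-1],
  [-0.0443,0.0168,0.026,0,0,0.0987,-1],
  [0,0,0,0,0,0,-1],
])

```text
t: 1.48
tcp_pos: [0.4936, 0.2724, 0.1291]
tool_rot: [0.581, 0.814, -0.001, -0.001]
force: [-0.5, -0.1, -0.5]
finger_gap: 0.999
gripper_force: 0.0
```

```bash
python3 -c "
from h import *
import cv2
a=rows((.492,.2745,.034),19.3,3,-1)
for n in ('side','top'):
    im=snapshot(n)[:,:,::-1]; u,v=map(int,proj(n,(.5,.28,.05))); cv2.imwrite(f'pics/g_{n}.png',cv2.resize(im[v-70:v+70,u-70:u+70],(400,400),interpolation=cv2.INTER_CUBIC))
cv2.imwrite('pics/g.png',np.hstack([cv2.imread('pics/g_side.png'),cv2.imread('pics/g_top.png')]))"
```

```text
[0.0009, -0.0002, 0.0317, -0.0011, 0.0001, -0.0016, -1]
[0.0009, -0.0002, 0.0317, -0.0011, 0.0001, -0.0016, -1]
[0.0009, -0.0002, 0.0317, -0.0011, 0.0001, -0.0016, -1]
```

View pics/g.png

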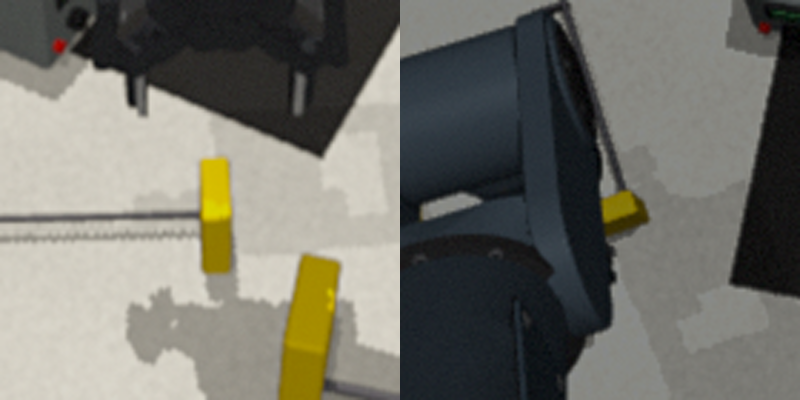

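The side view shows the handle midway between the fingers, which sit at columns 135 and 300 with the handle at 215. I'll descend and grip.

Request:
apply_moves([
  [0.001,0,0.0315,0,0,0,-1],
  [0.001,0,0.0315,0,0,0,-1],
  [0,0,0.032,0,0,0,-1],
  [0,0,0,0,0,0,0],
  [0,0,0,0,0,0,1],
  [0,0,0,0,0,0,1],
  [0,0,0,0,0,0,1],
  [0,0,0,0,0,0,1],
], force=90)

```text
t: 2.58
tcp_pos: [0.493, 0.2777, 0.038]
tool_rot: [0.579, 0.816, 0.002, 0.001]
force: [0.1, 0.8, 6.5]
finger_gap: 0.219
gripper_force: 88.8
```

Request:
apply_moves([
  [0,0,0,0,0,0,1],
  [0,0,0,0,0,0,1],
  [0,0,0,0,0,0,1],
])

```text
t: 2.95
tcp_pos: [0.493, 0.2777, 0.038]
tool_rot: [0.579, 0.816, 0.002, 0.001]
force: [-1.1, 1.1, 7.7]
finger_gap: 0.217
gripper_force: 88.8
```

```bash
python3 -c "
from h import *
s,p,R=state()
q=p+[0,0,.09]
a=rows(q,19.3,2,1); a=rows((.5556,.0563,.153),-9.8,6,1,a)"
```

```text
[0.0, 0.0002, -0.045, 0.0018, -0.0001, -0.0001, 1]
[0.0, 0.0001, -0.045, 0.0018, -0.0001, -0.0001, 1]
[-0.0383, -0.0024, -0.0042, 0.0, 0.0, 0.0846, 1]
[-0.0383, 0.0009, -0.0042, 0.0, 0.0, 0.0846, 1]
[-0.0381, 0.0041, -0.0042, 0.0, 0.0, 0.0846, 1]
[-0.0376, 0.0073, -0.0042, 0.0, 0.0, 0.0846, 1]
[-0.0369, 0.0105, -0.0042, 0.0, 0.0, 0.0846, 1]
[-0.0359, 0.0136, -0.0042, 0.0, 0.0, 0.0846, 1]
```

Request:
apply_moves([
  [0,0,-0.045,0,0,0,1],
  [0,0,-0.055,0,0,0,1],
  [-0.0383,-0.0024,-0.0042,0,0,0.0846,1],
  [-0.0383,0.0009,-0.0042,0,0,0.0846,1],
  [-0.0381,0.0041,-0.0042,0,0,0.0846,1],
  [-0.0376,0.0073,0,0,0,0.0846,1],
  [-0.0369,0.0105,0,0,0,0.0846,1],
  [-0.0359,0.0136,0,0,0,0.0846,1],
])

```text
t: 3.95
tcp_pos: [0.554, 0.0543, 0.149]
tool_rot: [0.766, 0.643, -0.0, -0.0]
force: [-0.0, -0.9, -0.8]
finger_gap: 0.218
gripper_force: 88.5
```

Request:
apply_moves([
  [0,0,0,0,0,0,1],
  [0,0,0,0,0,0,1],
])

```text
t: 4.2
tcp_pos: [0.5535, 0.0558, 0.1488]
tool_rot: [0.765, 0.644, -0.0, -0.001]
force: [-1.1, 0.1, -1.8]
finger_gap: 0.218
gripper_force: 88.5
```

```bash
python3 -c "
from h import *
s,p,R=state();print(p,s['force'],np.degrees(np.arctan2(R[1,1],R[0,1])),R[2,:],s['ft_torque'])
im=snapshot('top')[:,:,::-1];cv2.imwrite('pics/t2f.png',im)
cv2.imwrite('pics/t2.png',cv2.resize(cv2.convertScaleAbs(im[110:240,265:395],alpha=1.8),(598,598),interpolation=cv2.INTER_CUBIC))"
```

```text
[0.55348335 0.05580851 0.14879699] [-1.07195467  0.08972035 -1.79010624] -9.788543751638088 [ 3.03953469e-04 -1.41339592e-03 -9.99998955e-01] [ 0.01368438  0.01615971 -0.03771602]
```

View pics/t2.png

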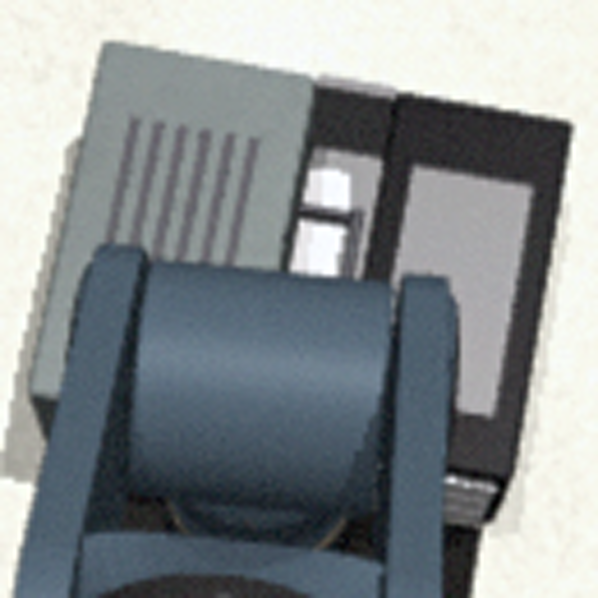

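```bash
cat >> h.py <<'E'
O=np.array([.632,.040]);YAW=-9.8
def st(X):
    a=np.radians(YAW);d=np.array(X)[:2]-O;return np.array([d@[np.cos(a),np.sin(a)],d@[-np.sin(a),np.cos(a)]])*1000
E
python3 -c "
from h import *
np.set_printoptions(precision=1,suppress=True)
f=lambda x,y:(265+x/4.6-.4,110+y/4.6-.4)
f1=lambda x,y:(265+x/4-.4,110+y/4-.4)
for nm,p in dict(pFR=(218,378),pBR=(272,68),dBL=(347,85),dFL=(295,398)).items(): print(nm,st(plane('top',f1(*p),.095)))
for p in ((300,211),(363,216)): print('blade',st(plane('top',f(*p),.125)))
print('wire',st(plane('top',f(352,270),.13)),st(plane('top',f(358,222),.13)))
print('spr',st(plane('top',(332.66,183.5),.027)))
s,p,R=state();print('tcp',st(p))
# edges by gradient in raw image rows
im=cv2.cvtColor(cv2.imread('pics/t2f.png'),cv2.COLOR_BGR2GRAY)
for r in (150,154,158,162,166): print(r,im[r,325:360])
"
```

```text
pFR [ 1.  20.7]
pBR [188.   21.7]
dBL [185.  -22.4]
dFL [ -3.  -23.3]
blade [106.   14.9]
blade [108.7 -15.2]
wire [ 79.1 -14.5] [103.3 -13.4]
spr [75.5  0.9]
tcp [-80.2   2.7]
150 [ 84  85  87  76  41  36  76 123 129 127 137 139 139 138 140 138 100  91
  93  94  93  91  44  20  24  26  25  19  37  89  93  93  92  92  93]
154 [ 85  85  76  48  30  40  72  86 100 104 129 135 133 134 137 136  99  90
  89  93  91  64  27  27  21  25  26  31  73  91  93  93  94  93  94]
158 [ 87  81  62  31  48 122 112 107  94  83  82  73  60  56  45  28  44  58
  48  89  76  31  21  26  28  26  28  57  92  92  94  93  93  94  94]
162 [ 83  55  29  42 104 126 129 130 138 139 140 139 139 140 101  57  51  53
  78  92  38  21  22  28  25  25  43  91  95  93  93  93  94  95  94]
166 [ 75  37  35  84 126 129 128 138 139 138 139 141 139 101  72  52  56  66
  92  47  21  30  27  25  25  39  91  95  95  93  94  93  92  95  93]
```

The foot hangs centred over the gap, with the blade at about x' 108 and y' from −15 to +15, behind the spreader's rear end at about 96. I'll lower it.

Request:
apply_moves([
  [0,0.002,0.03,0,0,0,1],
  [0,0,0.03,0,0,0,1],
  [0,0,0.012,0,0,0,1],
  [0,0,0.004,0,0,0,1],
  [0,0,0,0,0,0,1],
])

```text
t: 4.88
tcp_pos: [0.5566, 0.0556, 0.0734]
tool_rot: [0.765, 0.645, 0.0, 0.0]
force: [-0.7, 0.7, -0.8]
finger_gap: 0.218
gripper_force: 88.3
```

Request:
apply_moves([
  [0,0,0.002,0,0,0,1],
  [0,0,0.002,0,0,0,1],
  [0,0,0.002,0,0,0,1],
  [0,0,0.001,0,0,0,1],
  [0,0,0,0,0,0,1],
  [0,0,0,0,0,0,1],
])

```text
t: 5.62
tcp_pos: [0.5563, 0.0553, 0.0659]
tool_rot: [0.765, 0.644, 0.0, 0.0]
force: [0.4, 0.2, -1.1]
finger_gap: 0.219
gripper_force: 88.3
```

Request:
apply_moves([
  [0,0,0.001,0,0,0,1],
  [0,0,0.001,0,0,0,1],
  [0,0,0.001,0,0,0,1],
  [0,0,0,0,0,0,1],
  [0,0,0,0,0,0,1],
])

```text
t: 6.25
tcp_pos: [0.5562, 0.0553, 0.0629]
tool_rot: [0.765, 0.644, -0.0, 0.0]
force: [0.2, 0.4, -1.9]
finger_gap: 0.215
gripper_force: 88.3
```

```bash
python3 -c "
from h import *
s,p,R=state();print(p,st(p),s['force'],s['ft_torque'],R[2])"
```

```text
[0.55622987 0.05531478 0.0629319 ] [-77.27121007   2.1945085 ] [ 0.15658167  0.37416758 -1.92061734] [ 0.00695518  0.02978533 -0.04817245] [-1.10457392e-05  8.29281779e-06 -1.00000000e+00]
```

```bash
cat > s.py <<'E'
from h import *
np.set_printoptions(precision=4,suppress=True)
s,p,R=state();a=np.radians(YAW);t=s['ft_torque'];f=s['force']
print("t",round(s['t'],2),"foot z mm",(p[2]-.038)*1e3,"st",st(p),"F st",[f[0]*np.cos(a)+f[1]*np.sin(a),-f[0]*np.sin(a)+f[1]*np.cos(a),f[2]],"Ty",-t[0]*np.sin(a)+t[1]*np.cos(a),"Tz",t[2],"tilt",R[2])
E
python3 s.py
```

```text
t 6.25 foot z mm 24.931904446523717 st [-77.2712   2.1945] F st [np.float64(0.09060993924595555), np.float64(0.3953593775509218), np.float64(-1.9206173355152103)] Ty 0.030534540064558763 Tz -0.048172447863195196 tilt [-0.  0. -1.]
```

Request:
apply_moves([
  [0,0,0.001,0,0,0,1],
  [0,0,0.001,0,0,0,1],
  [0,0,0,0,0,0,1],
])

```text
t: 6.62
tcp_pos: [0.5562, 0.0553, 0.0609]
tool_rot: [0.765, 0.644, -0.0, 0.0]
force: [0.2, -0.1, -1.4]
finger_gap: 0.219
gripper_force: 88.6
```

```bash
python3 s.py
```

```text
t 6.62 foot z mm 22.897240193689086 st [-77.2985   2.1744] F st [np.float64(0.21933861793861045), np.float64(-0.05313771848974969), np.float64(-1.3744311905135453)] Ty -0.0699479354725345 Tz -0.02914960249541688 tilt [-0.  0. -1.]
```

Request:
apply_moves([
  [0,0,0.001,0,0,0,1],
  [0,0,0,0,0,0,1],
])

```text
t: 6.88
tcp_pos: [0.5561, 0.0554, 0.0601]
tool_rot: [0.765, 0.644, 0.0, 0.0]
force: [-1.7, 0.9, 2.2]
finger_gap: 0.216
gripper_force: 89.0
```

```bash
python3 s.py
```

```text
t 6.88 foot z mm 22.12219704903641 st [-77.398    2.2105] F st [np.float64(-1.7878154584073167), np.float64(0.5560872344703621), np.float64(2.206968098231428)] Ty -0.22014701675476156 Tz 0.01986559353555399 tilt [-0.      0.0001 -1.    ]
```

Request:
apply_moves([
  [0,0,0.001,0,0,0,1],
  [0,0,0,0,0,0,1],
])

```text
t: 7.12
tcp_pos: [0.556, 0.0554, 0.0592]
tool_rot: [0.765, 0.644, 0.0, 0.0]
force: [-3.4, 0.6, 5.1]
finger_gap: 0.22
gripper_force: 89.4
```

```bash
python3 s.py
```

```text
t 7.12 foot z mm 21.23417972726848 st [-77.4955   2.2228] F st [np.float64(-3.489811205541622), np.float64(-0.009699958438478706), np.float64(5.132012465992962)] Ty -0.28517598673583394 Tz 0.007775204558077245 tilt [ 0.  0. -1.]
```

Request:
apply_moves([
  [0,-0.002,-0.0006,0,0,0,1],
  [0,-0.003,0.0001,0,0,0,1],
  [0,-0.003,0.0001,0,0,0,1],
  [0,0,0,0,0,0,1],
])

```text
t: 7.62
tcp_pos: [0.5488, 0.0566, 0.0595]
tool_rot: [0.765, 0.644, 0.0, 0.0]
force: [0.7, 0.9, 1.4]
finger_gap: 0.219
gripper_force: 88.8
```

```bash
python3 s.py
```

```text
t 7.62 foot z mm 21.45916271194509 st [-84.853    2.1752] F st [np.float64(0.5778413522974781), np.float64(1.0409642653100268), np.float64(1.446244166129412)] Ty -0.7714754695362168 Tz -0.06099483344910562 tilt [ 0.0001  0.0012 -1.    ]
```

Request:
apply_moves([
  [0,-0.003,0.0001,0,0,0,1],
  [0,-0.003,0.0001,0,0,0,1],
  [0,-0.003,0.0001,0,0,0,1],
])

```text
t: 8.0
tcp_pos: [0.5396, 0.0582, 0.0591]
tool_rot: [0.765, 0.644, 0.0, 0.0]
force: [1.1, 0.2, 1.3]
finger_gap: 0.214
gripper_force: 88.8
```

```bash
python3 s.py
```

```text
t 8.0 foot z mm 21.08543749682138 st [-94.1786   2.1662] F st [np.float64(1.045473215451315), np.float64(0.3467306402114554), np.float64(1.2933189924902813)] Ty -0.8850842091427136 Tz 0.03752537104853623 tilt [ 0.      0.0007 -1.    ]
```

Request:
apply_moves([
  [0,-0.004,0.0001,0,0,0,1],
  [0,-0.004,0.0001,0,0,0,1],
  [0,-0.004,0.0002,0,0,0,1],
])

```text
t: 8.38
tcp_pos: [0.5272, 0.0603, 0.0586]
tool_rot: [0.765, 0.644, -0.0, -0.0]
force: [2.0, -0.4, 1.0]
finger_gap: 0.218
gripper_force: 88.8
```

```bash
python3 s.py
```

```text
t 8.38 foot z mm 20.585678463993126 st [-106.6797    2.1772] F st [np.float64(2.0249862089006507), np.float64(-0.08697627828353366), np.float64(1.0163944352483152)] Ty -0.7556269321016 Tz -0.02287503990250204 tilt [-0.     -0.0002 -1.    ]
```

Request:
apply_moves([
  [0,-0.004,0.0001,0,0,0,1],
  [0,-0.004,0.0001,0,0,0,1],
  [0,-0.004,0.0002,0,0,0,1],
])

```text
t: 8.75
tcp_pos: [0.5153, 0.0623, 0.0581]
tool_rot: [0.765, 0.644, -0.0, -0.0]
force: [1.5, 0.7, 1.3]
finger_gap: 0.216
gripper_force: 88.8
```

```bash
python3 s.py
```

```text
t 8.75 foot z mm 20.100378586509613 st [-118.8301    2.1454] F st [np.float64(1.3839281809207638), np.float64(0.9581257142698094), np.float64(1.310273933807398)] Ty -0.597380511168279 Tz -0.04283601862528513 tilt [-0.     -0.0007 -1.    ]
```

Request:
apply_moves([
  [0,-0.004,0.0002,0,0,0,1],
  [0,-0.004,0.0002,0,0,0,1],
  [0,-0.004,0.0002,0,0,0,1],
])

```text
t: 9.12
tcp_pos: [0.5035, 0.0643, 0.0575]
tool_rot: [0.765, 0.644, -0.0, -0.0]
force: [1.0, 0.2, 0.0]
finger_gap: 0.216
gripper_force: 88.8
```

```bash
python3 s.py
```

```text
t 9.12 foot z mm 19.536805398776675 st [-130.7621    2.1222] F st [np.float64(0.9672203355519687), np.float64(0.3946863358700591), np.float64(0.038776633014311335)] Ty -0.5466393830334814 Tz 0.004476756996971689 tilt [-0.     -0.0005 -1.    ]
```

Request:
apply_moves([
  [0,-0.003,0.0001,0,0,0,1],
  [0,-0.003,0.0001,0,0,0,1],
])

```text
t: 9.38
tcp_pos: [0.4977, 0.0654, 0.0574]
tool_rot: [0.765, 0.644, -0.0, -0.0]
force: [0.7, -1.0, -1.5]
finger_gap: 0.216
gripper_force: 88.7
```

```bash
python3 s.py
```

```text
t 9.38 foot z mm 19.352769950662463 st [-136.7045    2.129 ] F st [np.float64(0.8541459411022816), np.float64(-0.8403752441560336), np.float64(-1.5314931229467248)] Ty -0.4401153004331867 Tz 0.010060489191333996 tilt [-0.0001 -0.0006 -1.    ]
```

Request:
apply_moves([
  [0,-0.002,0.0006,0,0,0,1],
  [0,-0.002,0.0002,0,0,0,1],
])

```text
t: 9.62
tcp_pos: [0.4945, 0.066, 0.0567]
tool_rot: [0.765, 0.644, 0.0, 0.0]
force: [1.5, 0.2, -0.5]
finger_gap: 0.217
gripper_force: 88.7
```

```bash
python3 s.py
```

```text
t 9.62 foot z mm 18.672809140189482 st [-139.9579    2.1731] F st [np.float64(1.463130484014809), np.float64(0.48009039847309426), np.float64(-0.46694468396081645)] Ty -0.6457929124535953 Tz -0.03199063906035194 tilt [ 0.      0.0009 -1.    ]
```

Request:
apply_moves([
  [0,-0.0025,0.0005,0,0,0,1],
  [0,-0.0025,0.0005,0,0,0,1],
])

```text
t: 9.88
tcp_pos: [0.4886, 0.0669, 0.0555]
tool_rot: [0.765, 0.644, -0.0, -0.0]
force: [0.1, 0.2, 0.7]
finger_gap: 0.216
gripper_force: 88.8
```

```bash
python3 s.py
```

```text
t 9.88 foot z mm 17.49185931142882 st [-145.9377    2.1213] F st [np.float64(0.05068099988200474), np.float64(0.19028298366883276), np.float64(0.719924842595612)] Ty -0.42243917523052715 Tz 0.034280159463082036 tilt [-0.0001 -0.0011 -1.    ]
```

Request:
apply_moves([
  [0,-0.002,0.0006,0,0,0,1],
  [0,-0.002,0.0006,0,0,0,1],
])

```text
t: 10.12
tcp_pos: [0.4849, 0.0676, 0.0543]
tool_rot: [0.765, 0.644, -0.0, -0.0]
force: [1.0, 0.3, 0.9]
finger_gap: 0.219
gripper_force: 88.8
```

```bash
python3 s.py
```

```text
t 10.12 foot z mm 16.27607085695256 st [-149.678     2.1205] F st [np.float64(0.9734308734700484), np.float64(0.43122340949399474), np.float64(0.9443743473701335)] Ty -0.43228072778951315 Tz -0.04064165989833057 tilt [-0.0001 -0.0006 -1.    ]
```

Request:
apply_moves([
  [0,-0.002,0.0005,0,0,0,1],
  [0,-0.002,0.0005,0,0,0,1],
])

```text
t: 10.38
tcp_pos: [0.4809, 0.0683, 0.0533]
tool_rot: [0.765, 0.644, -0.0, -0.0]
force: [-0.2, -0.1, -0.5]
finger_gap: 0.214
gripper_force: 88.7
```

```bash
python3 s.py
```

```text
t 10.38 foot z mm 15.30090061412761 st [-153.6857    2.1373] F st [np.float64(-0.17892502949318753), np.float64(-0.12303081635592522), np.float64(-0.5026137744990153)] Ty -0.2903400855206368 Tz -0.017887845094178297 tilt [-0.     -0.0007 -1.    ]
```

Request:
apply_moves([
  [0,-0.002,0.0008,0,0,0,1],
  [0,-0.002,0.0007,0,0,0,1],
])

```text
t: 10.62
tcp_pos: [0.4775, 0.0689, 0.0519]
tool_rot: [0.765, 0.644, 0.0, 0.0]
force: [0.2, -1.2, 0.7]
finger_gap: 0.212
gripper_force: 88.7
```

```bash
python3 s.py
```

```text
t 10.62 foot z mm 13.92548904199991 st [-157.1364    2.1513] F st [np.float64(0.41969836288754025), np.float64(-1.1898644518594197), np.float64(0.6577160850772957)] Ty -0.49209606508261833 Tz -0.03984889481484951 tilt [ 0.      0.0006 -1.    ]
```

Request:
apply_moves([
  [0,-0.002,0.0006,0,0,0,1],
  [0,-0.002,0.0006,0,0,0,1],
  [0,-0.002,0.0006,0,0,0,1],
])

```text
t: 11.0
tcp_pos: [0.4715, 0.0699, 0.0501]
tool_rot: [0.765, 0.644, 0.0, 0.0]
force: [1.0, -0.0, 1.1]
finger_gap: 0.215
gripper_force: 88.7
```

```bash
python3 s.py
```

```text
t 11.0 foot z mm 12.127803857374213 st [-163.2743    2.1369] F st [np.float64(0.9480935468062507), np.float64(0.15795344375377157), np.float64(1.1493843748384684)] Ty -0.49279219648325395 Tz -0.005297587891839569 tilt [ 0.      0.0003 -1.    ]
```

Request:
apply_moves([
  [0,-0.003,0.0009,0,0,0,1],
  [0,-0.003,0.0009,0,0,0,1],
  [0,-0.003,0.0009,0,0,0,1],
])

```text
t: 11.38
tcp_pos: [0.4625, 0.0715, 0.0474]
tool_rot: [0.765, 0.644, 0.0, 0.0]
force: [0.8, -0.1, 0.7]
finger_gap: 0.221
gripper_force: 88.7
```

```bash
python3 s.py
```

```text
t 11.38 foot z mm 9.374779834398522 st [-172.4134    2.1487] F st [np.float64(0.760819433846635), np.float64(0.07368978379850111), np.float64(0.6660686192890873)] Ty -0.5654388663689294 Tz 0.003768915952422537 tilt [ 0.      0.0002 -1.    ]
```

Request:
apply_moves([
  [0,-0.003,0.0009,0,0,0,1],
  [0,-0.003,0.0009,0,0,0,1],
  [0,-0.003,0.0009,0,0,0,1],
])

```text
t: 11.75
tcp_pos: [0.4536, 0.073, 0.0447]
tool_rot: [0.765, 0.644, 0.0, 0.0]
force: [0.5, 0.2, 1.3]
finger_gap: 0.217
gripper_force: 88.7
```

```bash
python3 s.py
```

```text
t 11.75 foot z mm 6.6808203368725545 st [-181.3825    2.1231] F st [np.float64(0.47429603627132466), np.float64(0.3156749739314686), np.float64(1.256014834081697)] Ty -0.601926224916132 Tz -0.011723521209472391 tilt [ 0.      0.0002 -1.    ]
```

Request:
apply_moves([
  [0,-0.003,0.0009,0,0,0,1],
  [0,-0.003,0.0008,0,0,0,1],
  [0,-0.003,0.0009,0,0,0,1],
])

```text
t: 12.12
tcp_pos: [0.4446, 0.0745, 0.042]
tool_rot: [0.765, 0.644, -0.0, -0.0]
force: [0.5, -1.5, 0.6]
finger_gap: 0.218
gripper_force: 88.7
```

```bash
python3 s.py; python3 -c "
from h import *
a=snapshot('top')[:,:,::-1];b=snapshot('side')[:,:,::-1]
ua,va=map(int,proj('top',(.6,.045,.01)));ub,vb=map(int,proj('side',(.6,.045,.01)))
c=lambda i,u,v:cv2.resize(cv2.convertScaleAbs(i[v-50:v+50,u-50:u+50],alpha=1.7),(400,400),interpolation=cv2.INTER_CUBIC)
cv2.imwrite('pics/e1.png',np.hstack([c(a,ua,va),c(b,ub,vb)]))"
```

```text
t 12.12 foot z mm 4.041938140445657 st [-190.561     2.1258] F st [np.float64(0.7659970670358023), np.float64(-1.3515775387397786), np.float64(0.6249870738537382)] Ty -0.5569098939811783 Tz 0.05506273574690691 tilt [-0.     -0.0002 -1.    ]
```

View pics/e1.png

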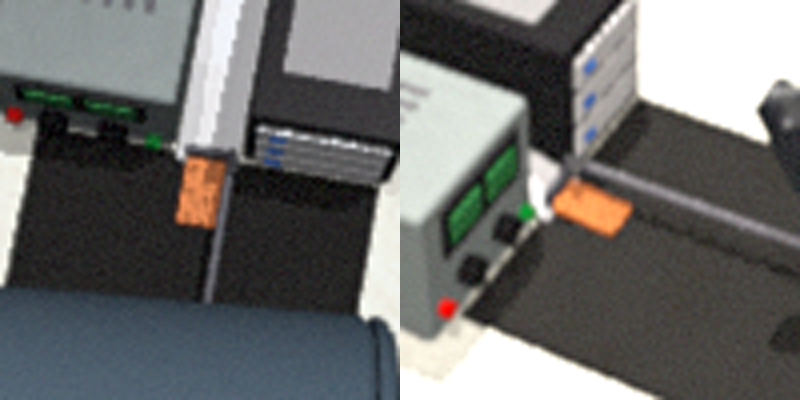

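The spreader is ahead of the foot, with its front overhanging the mat. The foot is on the tray near the mouth. Next is the tray edge.

Request:
apply_moves([
  [0,-0.003,0.0009,0,0,0,1],
  [0,-0.003,0.0008,0,0,0,1],
  [0,-0.002,0.0006,0,0,0,1],
])

```text
t: 12.6
tcp_pos: [0.4367, 0.0759, 0.0397]
tool_rot: [0.765, 0.644, -0.0, -0.0]
force: [1.1, -0.5, -0.9]
finger_gap: 0.218
gripper_force: 88.5
```

```bash
python3 s.py
```

```text
t 12.6 foot z mm 1.7144826152548573 st [-198.5984    2.103 ] F st [np.float64(1.1555411890625638), np.float64(-0.3306689040276676), np.float64(-0.8951480379999361)] Ty -0.14664205554333148 Tz -0.019374258815054987 tilt [-0.     -0.0005 -1.    ]
```

Request:
apply_moves([
  [0,-0.003,0.0003,0,0,0,1],
  [0,-0.003,0,0,0,0,1],
])

```text
t: 12.85
tcp_pos: [0.43, 0.077, 0.0393]
tool_rot: [0.765, 0.644, -0.001, -0.001]
force: [0.4, 0.6, -2.0]
finger_gap: 0.215
gripper_force: 88.5
```

```bash
python3 s.py
```

```text
t 12.85 foot z mm 1.2525260886886644 st [-205.3802    2.0509] F st [np.float64(0.3365737144189759), np.float64(0.6716864336857207), np.float64(-1.992074918551964)] Ty 0.03693886771765866 Tz -0.04986965932097397 tilt [-0.0002 -0.0022 -1.    ]
```

```bash
python3 -c "
from h import *
a=snapshot('top')[:,:,::-1];b=snapshot('side')[:,:,::-1]
ua,va=map(int,proj('top',(.6,.045,.01)));ub,vb=map(int,proj('side',(.6,.045,.01)))
c=lambda i,u,v:cv2.resize(cv2.convertScaleAbs(i[v-35:v+35,u-35:u+35],alpha=1.7),(400,400),interpolation=cv2.INTER_CUBIC)
cv2.imwrite('pics/e2.png',np.hstack([c(a,ua,va),c(b,ub,vb)]))
h=cv2.cvtColor(a,cv2.COLOR_BGR2HSV)
m=(h[...,0]>5)&(h[...,0]<18)&(h[...,1]>120)
for k in comps(m,25):
    v=np.argwhere(k)[:,::-1].astype(np.float32);r=cv2.minAreaRect(v)
    if 250<r[0][0]<400 and 120<r[0][1]<300: print(r,[st(plane('top',q,.006)) for q in cv2.boxPoints(r)])"
```

```text
((323.3480224609375, 231.83599853515625), (10.285914421081543, 17.62021827697754), 10.304845809936523) [array([-61.37103722,  15.71046322]), array([-18.39665325,  15.56901226]), array([-18.71447588,  -9.04006899]), array([-61.65419642,  -8.71605789])]
```

View pics/e2.png

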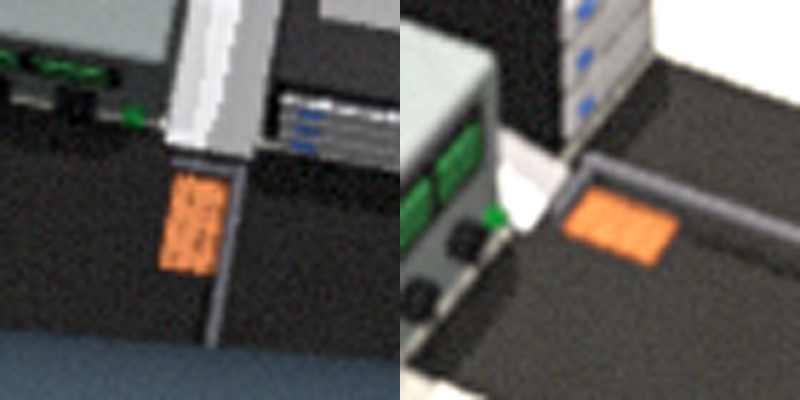

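The spreader lies flat on the mat, spanning x' from about −61 to −19, clear of the tray edge at −10. I'll ease the foot back a little, lift, and return the rod to its original spot.

Request:
apply_moves([
  [0,0.002,0,0,0,0,1],
  [0,0,-0.005,0,0,0,1],
  [0,0,-0.02,0,0,0,1],
  [0,0,-0.045,0,0,0,1],
  [0,0,-0.045,0,0,0,1],
  [0,0,0,0,0,0,1],
])

```text
t: 13.7
tcp_pos: [0.4353, 0.0764, 0.1576]
tool_rot: [0.765, 0.644, 0.003, 0.003]
force: [1.1, -0.5, -2.3]
finger_gap: 0.217
gripper_force: 88.5
```

```bash
python3 s.py; python3 -c "
from h import *
a=rows((.493,.2777,.13),19.3,7,1); rows((.493,.2777,.05),19.3,3,1,a)"
```

```text
t 13.7 foot z mm 119.59365293789686 st [-200.0415    2.4116] F st [np.float64(1.1570057483948), np.float64(-0.27407460555899615), np.float64(-2.2524780263197095)] Ty 0.03320914404225937 Tz 0.02223694081351448 tilt [ 0.0007  0.0081 -1.    ]
[0.0297, 0.0032, 0.004, 0.0012, 0.0002, -0.0725, 1]
[0.0294, 0.0054, 0.004, 0.0012, 0.0002, -0.0725, 1]
[0.029, 0.0075, 0.004, 0.0012, 0.0002, -0.0725, 1]
[0.0283, 0.0096, 0.004, 0.0012, 0.0002, -0.0725, 1]
[0.0276, 0.0116, 0.004, 0.0012, 0.0002, -0.0725, 1]
[0.0267, 0.0136, 0.004, 0.0012, 0.0002, -0.0725, 1]
[0.0256, 0.0155, 0.004, 0.0012, 0.0002, -0.0725, 1]
[0.0, 0.0, 0.0267, 0.0, 0.0, 0.0, 1]
[0.0, 0.0, 0.0267, 0.0, 0.0, 0.0, 1]
[0.0, 0.0, 0.0267, 0.0, 0.0, 0.0, 1]
```

Request:
apply_moves([
  [0.0297,0.0032,0,0,0,-0.0725,1],
  [0.0294,0.0054,0,0,0,-0.0725,1],
  [0.029,0.0075,0,0,0,-0.0725,1],
  [0.0283,0.0096,0,0,0,-0.0725,1],
  [0.0276,0.0116,0,0,0,-0.0725,1],
  [0.0267,0.0136,0,0,0,-0.0725,1],
  [0.0256,0.0155,0,0,0,-0.0725,1],
  [0,0,0,0,0,0,1],
])

```text
t: 14.7
tcp_pos: [0.4904, 0.2792, 0.1531]
tool_rot: [0.578, 0.816, -0.0, -0.0]
force: [-0.3, 0.5, -2.0]
finger_gap: 0.211
gripper_force: 88.5
```

Request:
apply_moves([
  [0,0,0.035,0,0,0,1],
  [0,0,0.035,0,0,0,1],
  [0,0,0.025,0,0,0,1],
  [0,0,0.01,0,0,0,1],
  [0,0,0,0,0,0,1],
  [0,0,0,0,0,0,1],
])

```text
t: 15.45
tcp_pos: [0.4914, 0.2779, 0.0503]
tool_rot: [0.579, 0.816, 0.001, 0.001]
force: [0.3, 0.3, -1.2]
finger_gap: 0.218
gripper_force: 88.5
```

```bash
python3 s.py
```

```text
t 15.45 foot z mm 12.333339264279063 st [-179.027   210.4496] F st [np.float64(0.2641779486766343), np.float64(0.3672826420048225), np.float64(-1.1601061272580426)] Ty 0.029737448473955003 Tz 0.02950517595442423 tilt [-0.0001  0.0016 -1.    ]
```

Request:
apply_moves([
  [0,0,0.005,0,0,0,1],
  [0,0,0.003,0,0,0,1],
  [0,0,0.002,0,0,0,1],
  [0,0,0.001,0,0,0,1],
  [0,0,0,0,0,0,1],
  [0,0,0,0,0,0,1],
])

```text
t: 16.2
tcp_pos: [0.4908, 0.2779, 0.0385]
tool_rot: [0.579, 0.816, 0.0, 0.0]
force: [0.6, -0.4, -1.4]
finger_gap: 0.214
gripper_force: 88.5
```

Request:
apply_moves([
  [0,0,0.001,0,0,0,1],
  [0,0,0.0007,0,0,0,1],
  [0,0,0,0,0,0,1],
])

```text
t: 16.58
tcp_pos: [0.4909, 0.2779, 0.038]
tool_rot: [0.579, 0.816, 0.0, 0.0]
force: [-0.0, -0.6, 7.4]
finger_gap: 0.219
gripper_force: 89.9
```

```bash
python3 s.py
```

```text
t 16.57 foot z mm -0.019278675579138815 st [-179.5121  210.4505] F st [np.float64(0.06220844185262531), np.float64(-0.5792067455066561), np.float64(7.360752123383065)] Ty 0.38865427059407165 Tz -0.007785917189273583 tilt [-0.      0.0007 -1.    ]
```

Request:
apply_moves([
  [0,0,-0.001,0,0,0,1],
  [0,0,0,0,0,0,0.2],
  [0,0,0,0,0,0,-0.4],
  [0,0,0,0,0,0,-1],
  [0,0,0,0,0,0,-1],
  [0,0,0,0,0,0,-1],
])

```text
t: 17.32
tcp_pos: [0.4908, 0.2778, 0.0378]
tool_rot: [0.579, 0.816, -0.0, 0.0]
force: [0.0, -0.2, 0.0]
finger_gap: 1.004
gripper_force: 0.0
```

Request:
apply_moves([
  [0,0,-0.02,0,0,0,-1],
  [0,0,-0.04,0,0,0,-1],
  [0,0,-0.06,0,0,0,-1],
  [0,0,-0.06,0,0,0,-1],
  [0.06,0,0,0,0,0,-1],
  [0.06,0,0,0,0,0,-1],
  [0.06,0,0,0,0,0,-1],
  [0,0,0,0,0,0,-1],
])

```text
t: 18.32
tcp_pos: [0.4291, 0.4513, 0.2177]
tool_rot: [0.576, 0.817, 0.001, -0.0]
force: [-0.5, -1.1, -0.5]
finger_gap: 0.999
gripper_force: 0.0
```

```bash
python3 s.py; python3 -c "
from h import *
cv2.imwrite('pics/f_t.png',cv2.convertScaleAbs(snapshot('top')[:,:,::-1],alpha=1.5));cv2.imwrite('pics/f_s.png',snapshot('side')[150:450,150:550,::-1])
a=cv2.imread('pics/f_t.png')[90:330,120:440];b=cv2.imread('pics/f_s.png')
cv2.imwrite('pics/f.png',np.hstack([cv2.resize(a,(400,300)),b]))"
```

```text
t 18.32 foot z mm 179.72247148440417 st [-269.9979  370.7791] F st [np.float64(-0.2687094995713683), np.float64(-1.2000217927375065), np.float64(-0.4684993872807605)] Ty -0.025662267342352472 Tz 0.022901894877256468 tilt [ 0.0011  0.0006 -1.    ]
```

View pics/f.png

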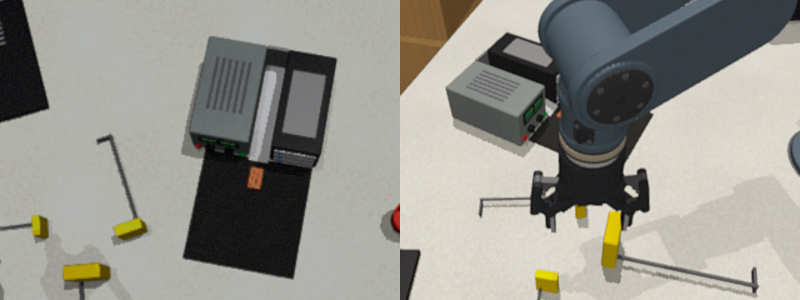

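The final view shows the spreader flat on the mat at (256,178), clear of the tray. The rod stands back in its place with its handle at (130,228), and the other things are unmoved.

```bash
python3 -c "
from station import *
print(sign_off())"
```

```text
the job is handed in; nothing more can be done
None
```

The spreader was drawn out with the rod and lies flat on the mat, clear of the tray; the rod is back standing flat at its original spot, and the job was handed in at about 18 s (the verdict was not shown).

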